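# Mist the dust bin and hold its sprung lid just below balance

### The arm

A 7-joint arm with a two-finger parallel gripper is mounted at the origin on a cart in front of the work surface, level with it; the furniture and walls round the work are solid. World frame = base frame: x ahead of the robot, y to its left, z up, the work surface at z = 0. Lengths are in m, angles in rad, forces in N, time in s.
With the tool pointing down it reaches from about 0.4 to 0.85 m from the base axis. Payload 4.5 kg.
Tool frame: the origin (TCP) lies at the very end of the fingers, on their centre line; the grasp point (between the pads) lies ctrl.grip_depth behind it (ctrl.grip_depth is the distance from the TCP to the grasp point, in m); z points along the fingers, y is the line along which they close (so a half turn about z gives the same grasp; the last joint's range is limited). The gripper opens to 85 mm and grips with 20 to 120 N. Pads are 22 mm wide; open, the fingers measure 114 mm over their backs; the gripper's body (76 mm by 85 mm) begins 54 mm behind the grasp point. The pads swing forward as they close: fully open they stand 13 mm farther back than shut.
Start: joints at [-1.12, 0.689, -0.195, 1.565, 0.157, 0.902, -0.215], TCP at [0.253, 0.572, 0.231] pointing down, gripper open.
Joint ranges: [-3.01, 3.01], [-0.46, 2.08], [-1.47, 1.51], [0.13, 2.56], [-1, 4.14], [0.04, 2.09], [-2.66, 2.66]. Speed limits (rad/s): [2.57, 2.57, 3.14, 3.14, 3.14, 3.14, 3.14].

### API

Orientations are given as a 3x3 rotation matrix whose columns are the frame's x, y, z axes.
In Python, from station import ctrl, gripper_to, inverse_kinematics, cams, workorder, spot_in, outline_of, tip_of, get_time, get_q, get_dq, get_joint_efforts, get_tcp_pos, get_tcp_rot, get_wrist_force, get_wrist_torque, get_finger_gap, get_grasp_force gives the robot as it stands. Calls block until the motion is done:
- ctrl.move_pose(position, orientation): joint-space move of the TCP to a pose.
- ctrl.line_to(position, v=0.15, frame=None, max_force=None): straight line of the TCP; frame=None keeps the orientation; v is the mean speed in m/s. With max_force (N) it stops when the force on the tool has changed by that much, and returns True; else False.
- ctrl.set_joints(angles): joint-space move.
- gripper_to(opening): opening from 0.0 (shut) to 1.0 (fully open); the grip force is fixed at half the most; returns when the fingers have stopped.
- ctrl.wait(seconds).
- inverse_kinematics(position, orientation): joint angles nearest the present ones, or None.
- cams.get_image(name): name is "side" or "top" or "wrist"; returns the picture (384x512x3 uint8, red, green, blue); there is no depth.
- cams.calibration(name): a dict with "fx", "fy", "cx", "cy" (pixels), "D" ([k1, k2, p1, p2, k3] as OpenCV has them; the pictures are not rectified), "extrinsics" (4x4, takes a point from world to camera coordinates). Camera axes: x right, y up, looking along -z (the intrinsics and any distortion apply to the point x, -y, -z); pixel columns grow to the right and rows downward; lengths in m; the calibration is good to about 2 mm. A picture is of the moment at which its call begins: read the wrist's pose just before it. calibration takes no time and is no camera call; for the wrist camera it gives the pose at the moment of the call.
A pose or a line that the arm cannot do raises ctrl.IKError and nothing moves.
- workorder.close_job(): hands the job in; it is judged then, once.
Trained networks look in the newest picture that a camera, given by its name, has taken for a name from the list of things; names that differ only in an ending like _2 or _b are one class to them, and where a whole thing is asked for, a point or a joint stands for the part that bears it (a point fixed in the world has none). Each returns a list of dicts, best first, with "score" (0 to 1); they miss things now and then, are a little off and sometimes report something else, mostly with a low value. They report only what shows in the picture. A call takes as long as a camera call. They do not tell look-alikes from the thing itself.
- spot_in(camera, target): "bbox" ([left, top, right, bottom] in pixels, round what is visible of it).
- outline_of(camera, target): "region" (384x512 bool, what is visible of it) and "bbox" ([left, top, right, bottom] in pixels, round what is visible of it).
- tip_of(camera, target): "point" ([row, column] in pixels: a listed point, or the origin of a listed thing).
Readings, each from a call of its own:
- get_time(): time.
- get_q(): joint angles.
- get_dq(): joint speeds.
- get_joint_efforts(): joint torques, N m.
- get_tcp_pos(): TCP position.
- get_tcp_rot(): TCP orientation.
- get_wrist_force(): force on the tool from outside, world axes, zero at the start.
- get_wrist_torque(): the same for the moment, N m.
- get_finger_gap(): opening from 0.0 (shut) to 1.0 (fully open).
- get_grasp_force(): force on a finger pad.
Only numpy, scipy, OpenCV 4.12 (cv2) and the standard library are available. Lean on these libraries where they do the work, as an engineer would, in place of code of your own. Each camera call takes 0.05 s, during which the arm holds its last target. There are 200 camera calls.

### The job

Damp the stone dust first: with the bin's lid still shut, press the mist bottle's white cap all the way down and let it spring back up. Then raise the bin's sprung blue lid (it has an orange knob at the front) until it is clearly past its balance point, without letting it fly up to its stop, bring it slowly back just below that point, with the pointer in the green band where it leans lightly on your fingers, and finish while holding it still there with them so that I can work on its springs. Leave everything else on the table where it stands.

Things in the scene. Friction and masses are not known exactly. Their poses are not given: they have to be found in the camera images.
- dust_bin: grey stone-dust bin, 130 deep (its x) x 168 wide (y) x 99 mm high, fixed; origin under its centre, z up, -x side is the front, facing the robot (turned up to 0.2 rad). Black grille on its right. On its left an upright quarter-circle scale round the hinge: white, green band (lid at 0.70 to 0.85 rad), red mark at the balance point (0.92 rad); a black pointer on the lid runs over it
- bin_lid (a joint): opening angle of the blue lid, hinged along the bin's rear rim, rad: 0 shut (level), grows as the front rises, stop at 1.4. Weight and springs balance at 0.92: below, it falls shut by itself (1.3 N at the knob near 0, 0.3 N at 0.8); above, it swings up to the stop. Almost no friction. Past balance: beyond 0.97. Just below: green band, 0.70 to 0.85. Counts as flown up from 1.3
- lid_hinge (a point): middle of the lid's hinge axis, at 70 mm behind the bin's centre and 104 mm above the table; the axis runs along the bin's y
- lid_knob (a point): centre of the orange knob: a disc, 26 mm in diameter, 24 mm thick, axis along the bin's y (flat faces left and right: pinch it across 24 mm with fingers closing along the bin's y; it can turn between them), on a 10 mm stem, 51 mm in front of the lid's edge, 190 mm from the hinge axis, 105 mm above the table when shut; its axes turn with the lid
- mist_cap (a joint): travel of the mist bottle's cap, m: 0 up, 0.007 fully down; sprung, 2 N at first to 5.5 N at the bottom; it counts as pressed all the way from 0.005 and as sprung back below 0.001
- cap_top (a point): centre of the top face of the white cap, a disc 28 mm in diameter, 148 mm above the table, on the white and blue mist bottle (49 mm in diameter, screwed to the table by a 68 mm round foot) to the right of the bin; it moves down with the cap
- seal_orange_mid (a point): bystander: loose orange stone seal block, 36x36x74 mm, standing to the left of the bin; this point is its centre, 37 mm up
- paste_tin: bystander: loose round red tin, 45 mm across, 19 mm high, near the table's front edge; origin at the centre of its underside
- figure_1: bystander: loose dark grey carved stone figure, 33x39x58 mm, at the right; origin under its centre
- figure_4: bystander: loose pale green carved stone figure, 35x42x62 mm, at the right; origin under its centre
Mind the look-alikes: they are no part of the job. Leave any pink look-alike of the part that bears mist_cap alone.

How it is judged:
On the way, in this order (a step that is already met when the one before it is completed fails the run):
1. the cap is pressed all the way down while the lid is shut (value of joint mist_cap above 0.005 m and value of joint bin_lid below 0.1 rad), for 0.05 s.
2. the cap has sprung back up, the lid still shut (value of joint mist_cap below 0.001 m and value of joint bin_lid below 0.1 rad), for 0.05 s.
3. the lid is raised past its balance point (value of joint bin_lid above 0.97 rad), for 0.1 s.
At the end, for the whole second after the job is handed in: the lid is held still by the fingers (touching it with more than 0.1 N) at 0.68 to 0.87 rad, just below its balance point of 0.92, moving less than 0.08 rad/s, no bystander propping it, and the mist cap is up (value of joint bin_lid between 0.68 and 0.87 rad and velocity of joint bin_lid between -0.08 and 0.08 rad/s and contact force between the fingers and bin_lid above 0.1 N and contact force between seal_orange and bin_lid below 0.05 N and value of joint mist_cap below 0.001 m); the arm keeps its last pose, push and grip.
It fails at once if the lid flies up to its stop (1.3 rad or more) (value of joint bin_lid above 1.3 rad).
It fails at once if the lid is dropped: falls faster than 1.5 rad/s (velocity of joint bin_lid below -1.5 rad/s).
It fails at once if a bystander is moved by more than 30 mm (distance of any of seal_orange_mid, paste_tin, figure_1, figure_4 from where it was at the start of the episode above 0.03 m).
It also fails if it takes over 54 s, if anything falls off the work surface, if the arm or the gripper's body presses on something with over 40 N, if the wrist force passes 120 N, or if a joint passes its speed limit or range.

## Working session

There is one attempt and no reset: what is moved stays moved. The work goes in short steps, each a Python script; the robot and the scene stay as the last script left them, time stands still between calls to the robot, and variables do not carry over. Pictures are saved under pics/ and viewed, at most 10 in all, crops included, and the job is handed in when it is done.

```bash
ls; mkdir -p pics; cat > h.py <<'E'
import numpy as np, cv2
from station import *
def shot(cam,name=None):
    im=cams.get_image(cam)
    if name: cv2.imwrite(f'pics/{name}.png',im[:,:,::-1])
    return im
def ray(cam,rc,cal=None):
    c=cal or cams.calibration(cam)
    K=np.array([[c['fx'],0,c['cx']],[0,c['fy'],c['cy']],[0,0,1]])
    p=cv2.undistortPoints(np.array([[[rc[1],rc[0]]]],float),K,np.array(c['D'],float))[0,0]
    E=np.array(c['extrinsics']); R=E[:3,:3]; o=-R.T@E[:3,3]
    d=R.T@np.array([p[0],-p[1],-1]); return o,d/np.linalg.norm(d)
def at_z(cam,rc,z,cal=None):
    o,d=ray(cam,rc,cal); return o+d*(z-o[2])/d[2]
def tri(r1,r2):
    (a,u),(b,v)=r1,r2
    s=np.linalg.lstsq(np.c_[u,-v],b-a,rcond=None)[0]
    p,q=a+s[0]*u,b+s[1]*v; return (p+q)/2,np.linalg.norm(p-q)
def proj(cam,P):
    c=cams.calibration(cam); E=np.array(c['extrinsics']); p=E[:3,:3]@np.array(P)+E[:3,3]
    K=np.array([[c['fx'],0,c['cx']],[0,c['fy'],c['cy']],[0,0,1]])
    return cv2.projectPoints(np.array([[p[0],-p[1],-p[2]]]),np.zeros(3),np.zeros(3),K,np.array(c['D'],float))[0][0,0][::-1]
E
python3 - <<'E'
from h import *
np.set_printoptions(precision=3,suppress=True)
Z={'lid_knob':.105,'cap_top':.148,'lid_hinge':.104,'dust_bin':0,'seal_orange_mid':.037,'paste_tin':0,'figure_1':0,'figure_4':0}
ims=[shot(c,c+'0') for c in('top','side')]
cv2.imwrite('pics/both0.png',cv2.resize(np.vstack([i[:,:,::-1] for i in ims]),None,fx=.78,fy=.78)) 
for n,z in Z.items():
    for c in('top','side'):
        for d in tip_of(c,n)[:3]:
            print(n,c,round(d['score'],2),np.round(d['point']),at_z(c,d['point'],z))
print(get_time(),ctrl.grip_depth,get_tcp_pos())
print(get_tcp_rot())
E
```

```text
pics
lid_knob top 0.85 [217. 218.] [0.418 0.061 0.105]
lid_knob side 0.81 [215. 198.] [0.415 0.067 0.105]
cap_top top 0.56 [199. 304.] [ 0.47  -0.21   0.148]
cap_top top 0.5 [197. 266.] [ 0.474 -0.091  0.148]
cap_top side 0.57 [188. 262.] [ 0.476 -0.091  0.148]
cap_top side 0.57 [188. 314.] [ 0.482 -0.223  0.148]
lid_hinge top 0.96 [157. 224.] [0.614 0.048 0.104]
lid_hinge side 0.68 [154. 208.] [0.624 0.06  0.104]
dust_bin top 0.92 [183. 224.] [0.551 0.052 0.   ]
dust_bin side 0.67 [202. 209.] [0.537 0.055 0.   ]
seal_orange_mid top 0.69 [182. 161.] [0.544 0.265 0.037]
seal_orange_mid side 0.9 [189. 136.] [0.544 0.26  0.037]
paste_tin top 0.56 [237. 243.] [ 0.364 -0.017  0.   ]
paste_tin side 0.81 [252. 237.] [ 0.375 -0.032  0.   ]
paste_tin side 0.45 [202. 362.] [ 0.558 -0.383  0.   ]
figure_1 top 0.64 [179. 351.] [ 0.568 -0.39   0.   ]
figure_1 top 0.46 [178. 326.] [ 0.573 -0.302  0.   ]
figure_1 side 0.75 [200. 336.] [ 0.561 -0.307  0.   ]
figure_1 side 0.56 [198. 360.] [ 0.572 -0.38   0.   ]
figure_4 top 0.64 [179. 351.] [ 0.568 -0.39   0.   ]
figure_4 top 0.46 [178. 326.] [ 0.573 -0.302  0.   ]
figure_4 side 0.75 [200. 336.] [ 0.561 -0.307  0.   ]
figure_4 side 0.56 [198. 360.] [ 0.572 -0.38   0.   ]
0.9 0.0187 [0.253 0.572 0.231]
[[-0.914  0.405 -0.   ]
 [ 0.405  0.914  0.   ]
 [ 0.     0.    -1.   ]]
```

View pics/top0.png

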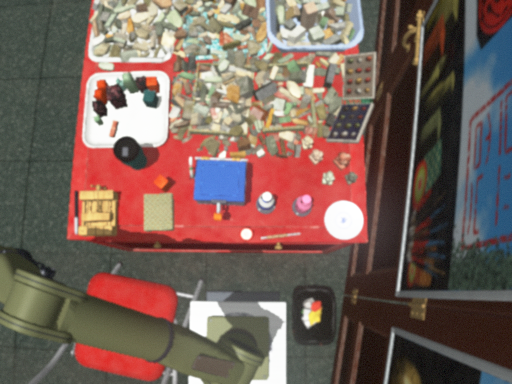

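View pics/side0.png

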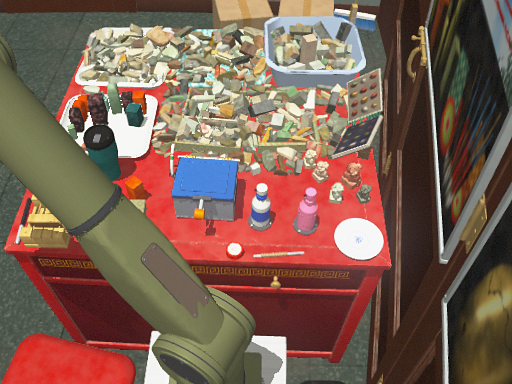

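The top view shows the bin's blue lid at about row 180, col 220 and its orange knob at (217,218). The white cap is at (197,266), with the pink look-alike at (199,304), the tin at (235,246) and the seal at (182,161). The side view agrees, and the heights match across the two cameras. Next I'll move above the area and take a wrist look.

```bash
python3 - <<'E'
from h import *
np.set_printoptions(precision=3,suppress=True)
psi=-0.06
R=np.array([[-np.cos(psi),-np.sin(psi),0],[-np.sin(psi),np.cos(psi),0],[0,0,-1]])
R[:,1]=np.cross(R[:,2],R[:,0])
print(R)
for P in [(.253,.572,.34),(.43,0,.35),(.474,-.091,.19),(.418,.061,.2),(.418,.061,.086),(.511,.055,.245)]:
    q=inverse_kinematics(P,R); print(P,q)
ctrl.line_to([.28,.5,.35],v=.25)
ctrl.move_pose([.43,0,.36],R)
print(get_time(),get_tcp_pos(),get_wrist_force())
shot('wrist','w0')
cal=cams.calibration('wrist'); print(np.array(cal['extrinsics']))
for n,z in {'lid_knob':.105,'cap_top':.148,'lid_hinge':.104,'paste_tin':0}.items():
    for d in tip_of('wrist',n)[:3]: print(n,round(d['score'],2),np.round(d['point']),at_z('wrist',d['point'],z,cal))
E
```

```text
[[-0.998  0.06   0.   ]
 [ 0.06   0.998  0.   ]
 [ 0.     0.    -1.   ]]
(0.253, 0.572, 0.34) [-1.054  0.597 -0.321  1.407  0.194  1.169  0.112]
(0.43, 0, 0.35) [ 0.072  0.278 -0.238  1.932  0.08   0.94   1.306]
(0.474, -0.091, 0.19) [ 0.36   0.595 -0.416  2.023  0.411  0.604  1.176]
(0.418, 0.061, 0.2) [-0.019  0.508 -0.35   2.178  0.35   0.508  0.874]
(0.418, 0.061, 0.086) [-0.164  0.741 -0.145  2.282  0.667  0.158  0.579]
(0.511, 0.055, 0.245) [ 0.034  0.54  -0.362  1.875  0.264  0.773  1.039]
3.5083 [0.43  0.001 0.36 ] [-0.805  0.682  0.589]
[[ 0.057  0.998  0.    -0.027]
 [-0.954  0.055 -0.296  0.484]
 [-0.295  0.017  0.955 -0.376]
 [ 0.     0.     0.     1.   ]]
lid_knob 0.7 [147. 310.] [0.418 0.066 0.105]
cap_top 0.74 [215. 180.] [ 0.479 -0.087  0.148]
cap_top 0.67 [212.  74.] [ 0.469 -0.211  0.148]
cap_top 0.18 [212. 298.] [0.483 0.045 0.148]
lid_hinge 0.9 [288. 306.] [0.61  0.059 0.104]
lid_hinge 0.45 [217. 297.] [0.505 0.049 0.104]
paste_tin 0.91 [109. 236.] [ 0.373 -0.024  0.   ]
```

View pics/w0.png

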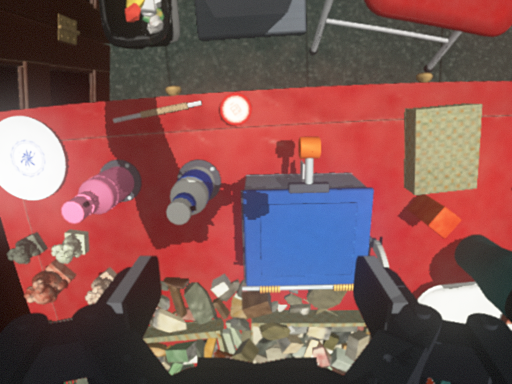

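The wrist view shows the white cap at (212,181), the knob at (147,311) and the hinge barrels at (289,270) and (287,343). All of them agree with the top and side estimates. Now I'll press the cap.

```bash
python3 - <<'E'
from h import *
np.set_printoptions(precision=3,suppress=True)
a,b=at_z('wrist',(289,270),.104),at_z('wrist',(287,343),.104); e=b-a
c,d=at_z('wrist',(286,246),.1),at_z('wrist',(191,244),.1); f,g=at_z('wrist',(287,362),.1),at_z('wrist',(190,373),.1)
print('yaw barrels',np.arctan2(-e[0],e[1]),'mid',(a+b)/2,'sides',np.arctan2(*(c-d)[[1,0]]),np.arctan2(*(f-g)[[1,0]]))
gripper_to(0.)
ctrl.line_to([.476,-.089,.185],v=.2)
print(get_time(),get_wrist_force())
hit=ctrl.line_to([.476,-.089,.1385],v=.03,max_force=14)
print('hit',hit,get_tcp_pos(),get_wrist_force())
ctrl.wait(.15)
shot('side','s1'); print(get_tcp_pos(),get_wrist_force())
ctrl.line_to([.476,-.089,.20],v=.15)
print(get_time(),get_wrist_force())
E
python3 -c "
import cv2;i=cv2.imread('pics/s1.png');cv2.imwrite('pics/s1c.png',cv2.resize(i[130:260,180:350],None,fx=4,fy=4))"
```

```text
yaw barrels -0.035015067189896165 mid [0.61  0.059 0.104] sides -0.050186085485045044 -0.058836852620868546
5.6833 [-0.216 -0.435  1.328]
hit True [ 0.476 -0.089  0.141] [-0.072  0.728  7.686]
[ 0.476 -0.089  0.141] [-0.572  0.021  7.66 ]
7.7917 [ 0.085  0.391 -0.266]
```

View pics/s1c.png

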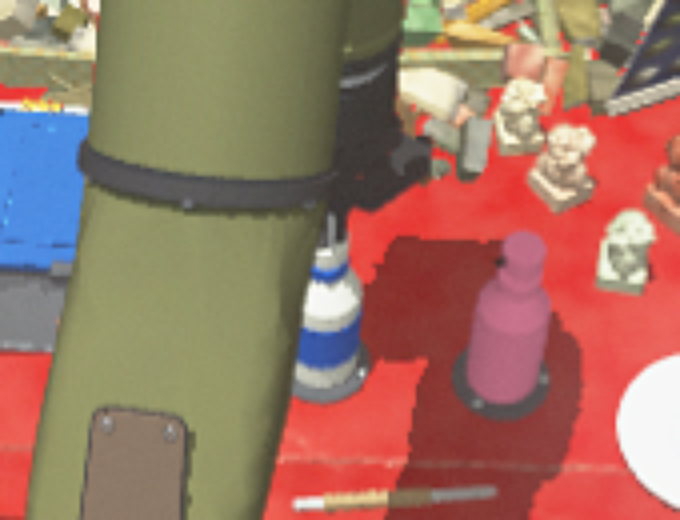

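The cap went down 7 mm and hit bottom, with the force spike tripping the stop. The picture shows the arm over the bottle and the pink one untouched. Now I'll go above the knob, take a close look and pinch.

```bash
python3 - <<'E'
from h import *
np.set_printoptions(precision=3,suppress=True)
psi=-0.045
R=np.array([[-np.cos(psi),0,0],[-np.sin(psi),0,0],[0,0,-1]]);R[:,1]=np.cross(R[:,2],R[:,0])
ctrl.move_pose([.42,.064,.20],R)
gripper_to(1.)
cal=cams.calibration('wrist'); shot('wrist','w2')
for n,z in {'lid_knob':.105,'lid_hinge':.104}.items():
    for d in tip_of('wrist',n)[:2]: print(n,round(d['score'],2),np.round(d['point']),at_z('wrist',d['point'],z,cal))
for d in outline_of('wrist','lid_knob')[:1]: print(d['bbox'])
print(get_time(),get_tcp_pos(),get_finger_gap())
E
```

```text
lid_knob 0.9 [204. 258.] [0.421 0.066 0.105]
[157.2, 183.0, 371.2, 376.5]
9.4667 [0.42  0.064 0.2  ] 0.9971351454790284
```

View pics/w2.png

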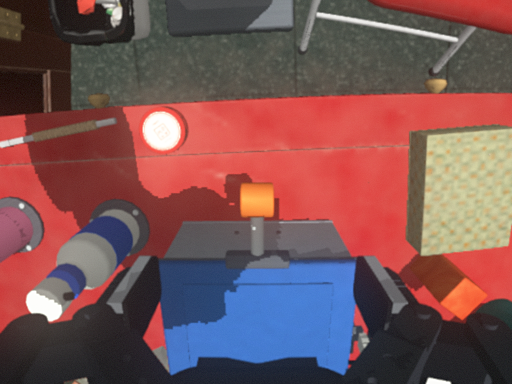

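The knob shows at rows 183–217, cols 240–274, centred in y between the fingers, at (0.420, 0.066). Next: descend, pinch, and raise a little as a test.

```bash
cat >> h.py <<'E'
psi=-0.045
u=np.array([np.cos(psi),np.sin(psi),0]); H=np.array([.420,.066,.104])+.19*u
def P(th): return H+.19*(-np.cos(th)*u+np.array([0,0,np.sin(th)]))-np.array([0,0,ctrl.grip_depth])
E
python3 - <<'E'
from h import *
np.set_printoptions(precision=3,suppress=True)
print([inverse_kinematics(P(t),get_tcp_rot()) is not None for t in np.arange(0,1.1,.1)])
print('hit',ctrl.line_to(P(.005),v=.08,max_force=10),get_tcp_pos())
gripper_to(0.)
print(get_time(),get_finger_gap(),get_grasp_force(),get_wrist_force())
for t in (.12,.25):
    ctrl.line_to(P(t),v=.06); print(t,get_tcp_pos(),get_wrist_force(),get_finger_gap(),get_grasp_force())
print(get_time()); shot('side','s3')
i=cv2.imread('pics/s3.png');cv2.imwrite('pics/s3c.png',cv2.resize(i[100:250,120:320],None,fx=4,fy=4))
E
```

```text
[True, True, True, True, True, True, True, True, True, True, True]
hit False [0.42  0.066 0.087]
11.625 0.2731668530779645 60.917229652404785 [ 0.872 -5.657  3.448]
0.12 [0.421 0.064 0.108] [ 1.956 -5.712 -2.287] 0.2716342335283995 59.69604134559631
0.25 [0.426 0.064 0.132] [ 2.668 -5.611 -3.86 ] 0.27101075729785334 59.09570395946503
12.7
```

View pics/s3c.png

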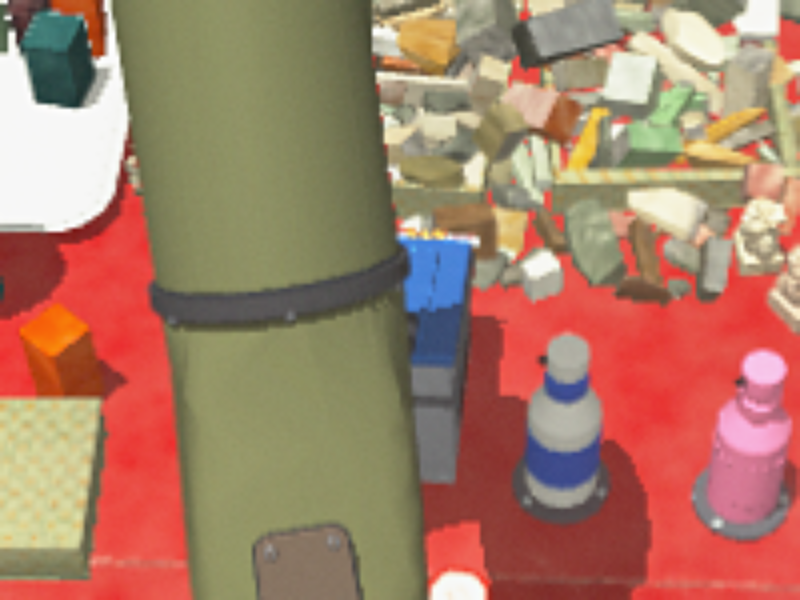

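The knob is held (gap 23 mm, 60 N grip) and the lid is lifting. The picture shows its right edge risen off the bin. Continue over balance and back.

```bash
python3 - <<'E'
from h import *
np.set_printoptions(precision=3,suppress=True)
for t in (.4,.55,.7,.8,.9,.98,1.05):
    ctrl.line_to(P(t),v=.05 if t<.85 else .03); print(t,get_wrist_force(),round(get_finger_gap(),3),np.round(get_grasp_force(),1))
ctrl.wait(.3); print(get_time(),get_tcp_pos(),P(1.05)); shot('wrist','w4'); shot('top','t4')
for t in (.98,.92,.85,.775):
    ctrl.line_to(P(t),v=.025); print(t,get_wrist_force(),round(get_finger_gap(),3),np.round(get_grasp_force(),1))
ctrl.wait(.3); print(get_time(),get_tcp_pos(),P(.775)); 
ims=[shot(c,c+'5') for c in('wrist','top','side')]
a=[shot] ; w4=cv2.imread('pics/w4.png'); t4=cv2.imread('pics/t4.png')
crop=lambda t:cv2.resize(t[120:240,160:260],(400,384))[:, :]
top=np.hstack([w4,cv2.resize(t4[130:240,160:260],(349,384))]);bot=np.hstack([ims[0][:,:,::-1],cv2.resize(ims[1][130:240,160:260,::-1],(349,384))])
cv2.imwrite('pics/m5.png',cv2.resize(np.vstack([top,bot]),(672,600)))
E
```

```text
0.4 [ 2.95  -5.581 -5.238] 0.272 59.0
0.55 [ 3.283 -4.93  -4.36 ] 0.275 59.1
0.7 [ 2.479 -4.633 -6.064] 0.269 59.1
0.8 [ 2.361 -4.509 -4.145] 0.27 59.1
0.9 [ 0.883 -4.951 -5.634] 0.267 59.1
0.98 [-0.256 -5.223 -5.642] 0.27 59.0
1.05 [-1.205 -5.162 -4.121] 0.266 59.1
17.7667 [0.515 0.06  0.25 ] [0.515 0.062 0.25 ]
0.98 [ 0.427 -6.33   2.598] 0.273 60.0
0.92 [-0.271 -7.831  4.712] 0.27 60.4
0.85 [-0.935 -8.349  4.201] 0.267 60.6
0.775 [-1.653 -7.037  3.321] 0.267 60.8
20.8583 [0.475 0.062 0.22 ] [0.474 0.064 0.218]
```

View pics/m5.png

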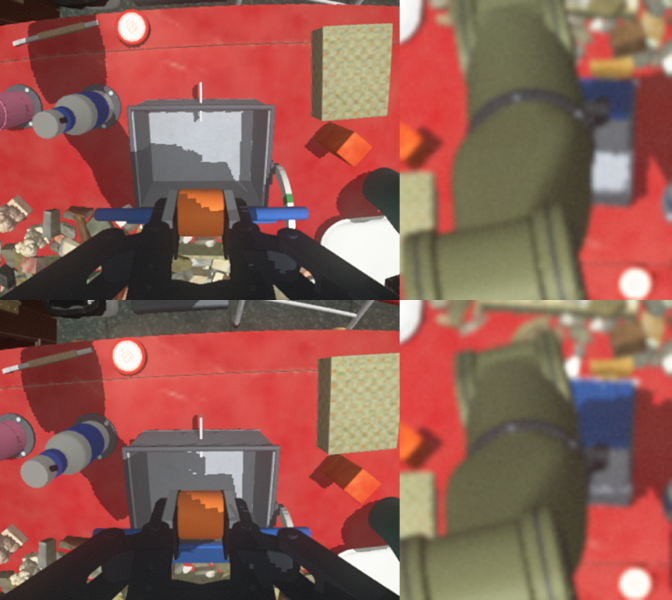

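In the wrist views the knob sits in the pads at the same place at 1.05 rad (top) and now (bottom), so it hasn't slipped. The lid has clearly come back down. One numeric check of the knob, then I'll hand in.

```bash
python3 - <<'E'
from h import *
np.set_printoptions(precision=3,suppress=True)
tcp=get_tcp_pos(); k=tcp-get_tcp_rot()[:,2]*ctrl.grip_depth
print('expected knob px',proj('wrist',k),'angle',np.arctan2(k[2]-.104,(H-k)@u),'r',np.hypot(k[2]-.104,(H-k)@u))
for n in('w4','wrist5'):
    h=cv2.cvtColor(cv2.imread(f'pics/{n}.png'),cv2.COLOR_BGR2HSV)
    m=cv2.inRange(h,(5,150,80),(20,255,255)); m[:,:200]=0;m[:,330:]=0;m[:230]=0
    r,c=np.nonzero(m); print(n,r.min(),r.max(),c.min(),c.max())
for d in(-.013,.013): print(proj('wrist',k+[d,0,0]),proj('wrist',k+[0,0,d]))
shot('wrist'); print([(x['score'],x['point']) for x in tip_of('wrist','lid_knob')[:2]])
print(np.abs(get_dq()).max(),get_grasp_force(),get_time())
E
```

```text
expected knob px [286.958 253.516] angle 0.7832855196031315 r 0.19020447151910844
w4 242 302 226 287
wrist5 245 305 227 286
[259.459 251.966] [271.345 253.831]
[312.686 254.975] [305.444 253.143]
[(0.92, [275.7, 257.7])]
0.0015256275515727867 60.7932311296463 21.1083
```

The knob images about 5 mm lower than expected in the pads. That puts the angles at about 0.76–0.78 now and 1.01–1.05 at the top. For margin I'll go over balance once more, slightly further (1.1, well under 1.3), come back to 0.785 and hand in.

```bash
python3 - <<'E'
from h import *
np.set_printoptions(precision=3,suppress=True)
for t in (.9,1.0,1.1): ctrl.line_to(P(t),v=.03)
ctrl.wait(.3); print(get_tcp_pos(),get_finger_gap(),get_grasp_force())
for t in (1.0,.93,.86,.785): ctrl.line_to(P(t),v=.025)
ctrl.wait(.6)
k=get_tcp_pos()+[0,0,ctrl.grip_depth]; th=np.arctan2(k[2]-.104,(H-k)@u)
shot('wrist'); s=tip_of('wrist','lid_knob')[0]
print('angle',th,'gap',get_finger_gap(),get_grasp_force(),get_wrist_force(),np.abs(get_dq()).max(),s['point'],get_time())
if .74<th<.83 and .24<get_finger_gap()<.3 and get_grasp_force()>40: print(workorder.close_job())
E
```

```text
[0.523 0.06  0.255] 0.26968671122175053 58.877538442611694
angle 0.7940369959627331 gap 0.268155486477906 60.688523054122925 [-0.764 -7.368  4.921] 0.0016587819183026102 [273.7, 258.5] 27.6083
the job is handed in; nothing more can be done
None
```

The job is handed in: I pressed the mist cap fully and released it with the lid shut, then raised the lid past balance (to about 1.1 rad). It is now held still in the fingers in the green band, at an estimated 0.76–0.79 rad from the arm's pose and the wrist camera (I couldn't see the pointer); the verdict wasn't shown.

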